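Bring the lens carriage to its focus stop

TASK

Bring the lens on the focus rail back to its focus: press the orange pad in the middle of the black carriage with your fingertips to free its friction brake, keep it pressed and push the carriage along the rail until it rests against the nose of the red stop, then let the pad come up so that the brake holds. Use light fingertip pressure only, with nothing gripped or lifted: the clamped stop must not shift, and the carriage must never be forced along with its brake on. Keep off the lens, and leave the loose things beside the rail where they are.

Things in the scene. Friction and masses are not known exactly. Their poses are not given: they have to be found in the camera images.
- focus_rail: Aluminium T-section optical rail, 290 mm long, fixed to the table, white scale on its front edge. Origin: middle of its underside, on the table top. Its y axis runs along the rail toward the red stop and the detector; its x axis points across the rail to the side on which the lens hangs; z up. The rail's top is 26 mm above the table.
- pad_top (a point): Middle of the top of the orange ribbed press pad, 54 mm across the rail by 46 mm along it, in the middle of the carriage; 49 mm above the table at rest. A black ridge 10 mm thick crosses the carriage before and behind the pad, leaving 58 mm along the rail between the ridges; the ridges' tops are 51.5 mm above the table and one may push against them. Axes as the rail's.
- press_pad (a joint): How far the pad is pressed down (m): about 0 at rest (brake holds), 0.005 fully down. A spring resists with about 10 N at first and 13 N fully down. Past 0.0005 the brake is free.
- carriage (a joint): Travel of the carriage along the rail (m), growing toward the stop along the rail's +y. The carriage is a black saddle 72 mm across the rail and 80 mm along it, its flat top 41 mm above the table. With the brake on it holds against about 10 N; with the brake free it slides with 1 to 2 N.
- carriage_face (a point): Middle of the carriage's end face that meets the stop, 40 mm in +y of the carriage's middle, 34 mm above the table. Axes as the rail's.
- stop_nose (a point): Tip of the 10 mm thick steel nose screw of the red stop, 34 mm above the table, pointing to the carriage along the rail's -y. The stop is a red collar, 66 mm across the rail, 44 mm high, clamped so that it slips along the rail at about 18 N. Axes as the rail's.
- lens_centre (a point): Middle of the lens in its aluminium ring, 39 mm diameter, held 66 mm to the rail's +x side of the carriage's middle; the ring's top is 64 mm above the table.
- lens_cell: Black lens tube, 31 mm diameter and 26 mm long, lying along the rail in the aluminium ring on the carriage, with its axis 44 mm above the table. Not to be touched. Origin: middle of its end towards the stop.
- detector: Round black detector head, 40 mm, on a bracket up to 66 mm high past the +y end of the rail, 66 mm to its +x side, facing the lens; the beam source, a 28 mm barrel up to 58 mm high, stands at the -y end on the same side. Both fixed. Origin: middle of the head's back.
- vial: Sample vial with black cap, 22 mm diameter, 52 mm high, standing loose on the table near the rail. Origin: middle of its underside.
- optic_box: Small clear-lidded optics box, 40 x 40 x 20 mm, loose on the table. Origin: middle of its underside.
- lens_cap: Black round lens cap, 48 mm diameter, 20 mm high, loose on the table behind the rail. Origin: middle of its underside.
- hex_key: L-shaped hex key, 74 x 28 x 8 mm, lying loose on the table in front of the rail. Origin: middle of its underside.

How it is judged:
By the outcome, as a careful person would: the job done as asked, in the order asked, and still so for the second after the job is handed in, with the robot touching nothing.
It also fails if it takes over 40 s, if anything falls off the work surface, if the arm or the gripper's body presses on something with over 40 N, if the wrist force passes 120 N, or if a joint passes its speed limit or range.

ROBOT

A 6-joint arm with a two-finger parallel gripper is mounted at the origin on a cart in front of the work surface, level with it; the furniture and walls round the work are solid. World frame = base frame: x ahead of the robot, y to its left, z up, the work surface at z = 0. Lengths are in m, angles in degrees, forces in N, time in s.
With the tool pointing down it reaches from about 0.325 to 0.85 m from the base axis. Payload 15.5 kg.
Tool frame: the origin (TCP) lies at the very end of the fingers, on their centre line; the grasp point (between the pads) lies arm.grip_depth behind it (arm.grip_depth is the distance from the TCP to the grasp point, in m); z points along the fingers, y is the line along which they close (so a half turn about z gives the same grasp; the last joint's range is limited). The gripper opens to 91 mm and grips with 3 to 60 N. Pads are 32 mm wide; open, the fingers measure 118 mm over their backs; the gripper's body (76 mm by 178 mm) begins 60 mm behind the grasp point.
Start: joints at [70.159, 28.281, 77.091, -0, 74.628, -5.472], TCP at [0.155, 0.605, 0.191] pointing down, gripper open.
Joint ranges: [-166.48, 166.48], [-47.26, 123.95], [12.59, 153.08], [-70.14, 250.14], [6.76, 159.57], [-176.63, 176.63]. Speed limits (degrees/s): [108.29, 108.29, 147.25, 172.46, 172.46, 172.46].

INTERFACE

Orientations are given as a 3x3 rotation matrix whose columns are the frame's x, y, z axes.
In Python, from rig import arm gives the robot as it stands. Calls block until the motion is done:
- arm.move_to(position, orientation): joint-space move of the TCP to a pose.
- arm.move_l(position, orientation=None, feed=0.15): straight line of the TCP; orientation=None keeps the orientation; feed is the mean speed in m/s.
- arm.move_joints(angles): joint-space move.
- arm.grip(opening): finger opening in m; the grip force is fixed at half the most; returns when the fingers have stopped.
- arm.sleep(seconds).
- arm.solve_ik(position, orientation): joint angles nearest the present ones, or None.
- arm.snapshot(name): name is "scene" or "top" or "wrist"; returns the picture (480x640x3 uint8, red, green, blue); there is no depth.
- arm.get_calibration(name): a dict with "intrinsics" (3x3 intrinsics, pixels), "k1" (the pictures are not rectified: a ray, as slopes to the right and down, at radius r is drawn at 1 + k1 r^2 times it, then the intrinsics apply), "cam_to_world" (4x4, takes a point from camera to world coordinates). Camera axes: x right, y down, z forward; pixel columns grow to the right and rows downward; lengths in m; the calibration is good to about 2 mm. A picture is of the moment at which its call begins: read the wrist's pose just before it. get_calibration takes no time and is no camera call; for the wrist camera it gives the pose at the moment of the call.
A pose or a line that the arm cannot do raises arm.Unreachable and nothing moves.
- arm.sign_off(): hands the job in; it is judged then, once.
Readings, each from a call of its own:
- arm.current_t(): time.
- arm.current_joint_positions(): joint angles.
- arm.current_dq(): joint speeds.
- arm.current_tau(): joint torques, N m.
- arm.current_ee_pos(): TCP position.
- arm.current_tool_rot(): TCP orientation.
- arm.current_force(): force on the tool from outside, world axes, zero at the start.
- arm.current_torque(): the same for the moment, N m.
- arm.current_width(): finger opening in m.
- arm.current_grasp_force(): force on a finger pad.
Only numpy, scipy, OpenCV 4.12 (cv2) and the standard library are available. Lean on these libraries where they do the work, as an engineer would, in place of code of your own. Each camera call takes 0.05 s, during which the arm holds its last target. There are 200 camera calls.

## Working session

There is one attempt and no reset: what is moved stays moved. The work goes in short steps, each a Python script; the robot and the scene stay as the last script left them, time stands still between calls to the robot, and variables do not carry over. Pictures are saved under pics/ and viewed, at most 10 in all, crops included, and the job is handed in when it is done.

```bash
mkdir -p pics; ls; python3 - <<'E'
from rig import arm
import cv2
for n in ["scene","top"]:
    cv2.imwrite(f"pics/{n}0.png",arm.snapshot(n)[:,:,::-1])
    c=arm.get_calibration(n); print(n,c)
print(arm.grip_depth,arm.current_t(),arm.current_force(),arm.current_tool_rot())
E
```

```text
pics
scene {'intrinsics': array([[490.50888932,   0.        , 327.56774674],
       [  0.        , 490.50888932, 234.88618425],
       [  0.        ,   0.        ,   1.        ]]), 'k1': 0.03503025787926667, 'cam_to_world': array([[ 0.54861783, -0.50496573,  0.66635432, -0.02047228],
       [-0.83575992, -0.30940839,  0.45362077, -0.04188028],
       [-0.02288733, -0.80577668, -0.59177708,  0.54679029],
       [ 0.        ,  0.        ,  0.        ,  1.        ]])}
top {'intrinsics': array([[586.08514031,   0.        , 324.70340135],
       [  0.        , 586.08514031, 252.89570241],
       [  0.        ,   0.        ,   1.        ]]), 'k1': -0.16817576549762484, 'cam_to_world': array([[-0.00697597, -0.980911  ,  0.19433206,  0.34300249],
       [-0.99986831,  0.00399468, -0.01572893,  0.36155005],
       [ 0.01465238, -0.1944162 , -0.98080969,  0.98875019],
       [ 0.        ,  0.        ,  0.        ,  1.        ]])}
0.0188 0.1 [6.47295264e-04 1.05729900e-01 7.62833445e-01] [[-9.68710202e-01  2.48194270e-01 -3.85005562e-04]
 [ 2.48194542e-01  9.68709652e-01 -1.03893711e-03]
 [ 1.15100366e-04 -1.10198526e-03 -9.99999386e-01]]
```

View pics/top0.png

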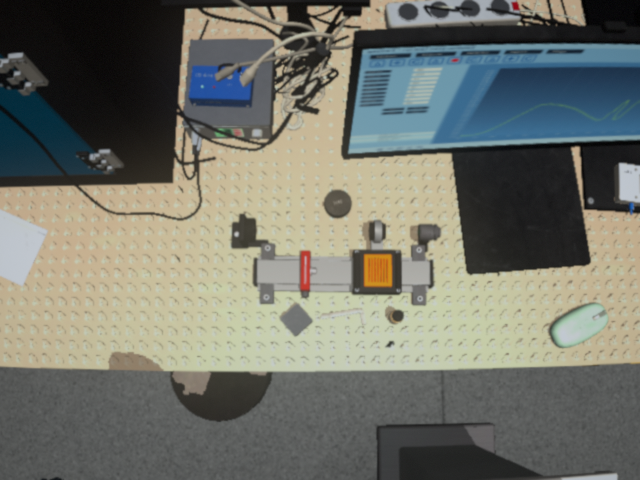

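View pics/scene0.png

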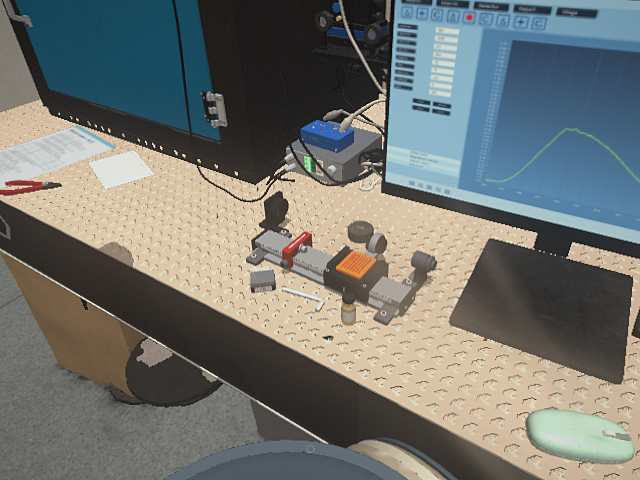

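The top view shows the orange pad at (377,271), the red stop at (305,271) with its nose pointing right at about (314,271), and the lens at (377,231). The rail's +y is roughly world +y. The loose items are the vial (397,316), box (296,319), hex key (342,314) and cap (338,203). The scene view shows the same layout.

```bash
cat > h.py <<'E'
import numpy as np, cv2
from rig import arm
def ray(px,c):
    K=c["intrinsics"]; D=np.array([c["k1"],0,0,0,0.])
    n=cv2.undistortPoints(np.array([[px]],float),K,D).reshape(2)
    T=c["cam_to_world"]; return T[:3,3],T[:3,:3]@np.r_[n,1]
def onz(px,z,c):
    o,d=ray(px,c); return o+d*(z-o[2])/d[2]
def blob(im,lo,hi,lo2=None,hi2=None):
    h=cv2.cvtColor(im,cv2.COLOR_RGB2HSV); m=cv2.inRange(h,lo,hi)
    if lo2: m|=cv2.inRange(h,lo2,hi2)
    m=cv2.morphologyEx(m,cv2.MORPH_CLOSE,np.ones((7,7)))
    k=max(cv2.findContours(m,0,2)[0],key=cv2.contourArea)
    return k.reshape(-1,2),cv2.minAreaRect(k)
def orange(im): return blob(im,(8,150,100),(22,255,255))
def red(im): return blob(im,(0,150,70),(6,255,255),(172,150,70),(180,255,255))
def corners(r,z,c): return np.array([onz(p,z,c) for p in cv2.boxPoints(r)])
E
python3 - <<'E'
from h import *
np.set_printoptions(precision=4,suppress=True)
im=arm.snapshot("top"); c=arm.get_calibration("top")
k,r=orange(im); print(r); print(corners(r,.049,c), corners(r,.049,c).mean(0))
k2,r2=red(im); print(r2); print(corners(r2,.044,c))
p=corners(r,.049,c).mean(0); s=corners(r2,.044,c).mean(0); print(s,s-p)
# rail ends centre (433,271),(257,271) at z .026
print(onz((432,273),.026,c),onz((257,272),.026,c))
w=arm.get_calibration("wrist"); print(w, arm.current_ee_pos())
E
```

```text
((377.5, 270.0), (32.0, 27.0), 90.0)
[[0.5271 0.2822 0.049 ]
 [0.5269 0.2377 0.049 ]
 [0.474  0.2392 0.049 ]
 [0.4743 0.2832 0.049 ]] [0.5006 0.2606 0.049 ]
((305.0, 270.0), (38.0, 8.0), 90.0)
[[0.5335 0.3854 0.044 ]
 [0.5335 0.3722 0.044 ]
 [0.4705 0.3723 0.044 ]
 [0.4706 0.3853 0.044 ]]
[0.502  0.3788 0.044 ] [ 0.0015  0.1182 -0.005 ]
[0.4986 0.1663 0.026 ] [0.5018 0.4591 0.026 ]
{'intrinsics': array([[378.8817,   0.    , 313.1443],
       [  0.    , 378.8817, 236.7695],
       [  0.    ,   0.    ,   1.    ]]), 'k1': 0.010714109422700216, 'cam_to_world': array([[ 0.2489,  0.9361,  0.2487,  0.0862],
       [ 0.9685, -0.2402, -0.065 ,  0.6234],
       [-0.0011,  0.2571, -0.9664,  0.3835],
       [ 0.    ,  0.    ,  0.    ,  1.    ]])} [0.155  0.6052 0.1907]
```

```bash
python3 - <<'E'
from h import *
np.set_printoptions(precision=4,suppress=True)
s,c=np.sin(.011),np.cos(.011)
R=np.array([[-c,s,0],[s,c,0],[0,0,-1.]])
arm.grip(0.0)
arm.move_to([0.501,0.262,0.15],R)
cal=arm.get_calibration("wrist"); im=arm.snapshot("wrist")
cv2.imwrite("pics/w1.png",im[:,:,::-1])
k,r=orange(im); print(r); print(corners(r,.049,cal), corners(r,.049,cal).mean(0))
k2,r2=red(im); print(r2); print(corners(r2,.044,cal))
print(arm.current_t(),arm.current_width(),arm.current_force(),arm.current_ee_pos())
E
```

```text
((311.5, 230.0), (64.0, 57.0), 90.0)
[[0.4762 0.2395 0.049 ]
 [0.4767 0.284  0.049 ]
 [0.5294 0.2844 0.049 ]
 [0.5289 0.2378 0.049 ]] [0.5028 0.2614 0.049 ]
((454.5, 226.5), (81.0, 31.0), 90.0)
[[0.4689 0.3622 0.044 ]
 [0.4692 0.3865 0.044 ]
 [0.5366 0.393  0.044 ]
 [0.5363 0.3672 0.044 ]]
3.35 0.00047997170004633415 [-0.4642 -0.0093  0.0465] [0.5007 0.2628 0.1501]
```

View pics/w1.png

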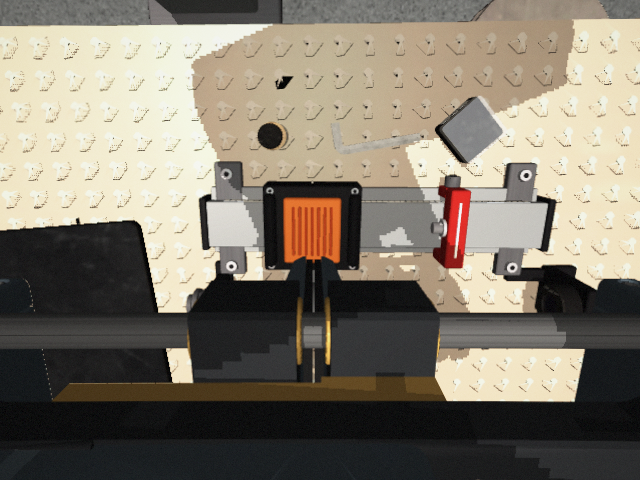

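The wrist view shows the pad at (311,230), the nose tip at about (431,228), and the way between them clear. I'll press the pad a little forward of its middle.

```bash
python3 - <<'E'
from h import *
np.set_printoptions(precision=4,suppress=True)
cal=arm.get_calibration("wrist")
print("nose",onz((431,228),.034,cal),"face",onz((360,228),.041,cal))
x,y=.5015,.268
arm.move_l([x,y,.056]); arm.sleep(.1)
f0=np.array(arm.current_force()); print(f0,arm.current_ee_pos(),arm.current_t())
for z in np.arange(.0505,.0449,-.0008):
    arm.move_l([x,y,z],feed=.02); arm.sleep(.05)
    f=np.array(arm.current_force())-f0; print(round(z,4),arm.current_ee_pos(),f)
    if f[2]>20 : break
    if f[2]>8 and z<.0465: break
print(arm.current_t()); np.save("f0.npy",f0)
E
```

```text
nose [0.5052 0.3615 0.034 ] face [0.5029 0.3012 0.041 ]
[ 0.3251  0.1481 -0.2487] [0.5021 0.2683 0.057 ] 4.225
0.0505 [0.5015 0.268  0.0505] [-0.3073  0.1245  0.8143]
0.0497 [0.5015 0.268  0.0497] [-1.3699  0.4521  0.3061]
0.0489 [0.5015 0.268  0.0489] [-0.6634  0.4498  0.6331]
0.0481 [0.5015 0.268  0.0481] [-0.6124  0.0195  0.2315]
0.0473 [0.5015 0.268  0.0473] [ 0.1556  0.2775 -0.1262]
0.0465 [0.5015 0.268  0.0465] [-0.3277 -0.4937 -0.3067]
0.0457 [0.5015 0.268  0.0457] [ 0.4546 -0.7044  0.3391]
0.0449 [0.5015 0.268  0.0449] [-0.0322  0.0975  0.1729]
6.8
```

```bash
python3 - <<'E'
from h import *
im=arm.snapshot("scene")[:,:,::-1]
w=arm.snapshot("wrist")[:,:,::-1]
a=cv2.resize(im[200:340,240:420],None,fx=3,fy=3,interpolation=2)
b=cv2.resize(w[140:330,180:480],(540,342))
o=np.zeros((600,800,3),np.uint8); o[:342,:540]=b
cv2.imwrite("pics/s2.png",np.vstack([cv2.resize(a,(400,311)),cv2.resize(b,(400,253))]))
E
```

```text
(no output)
```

View pics/s2.png

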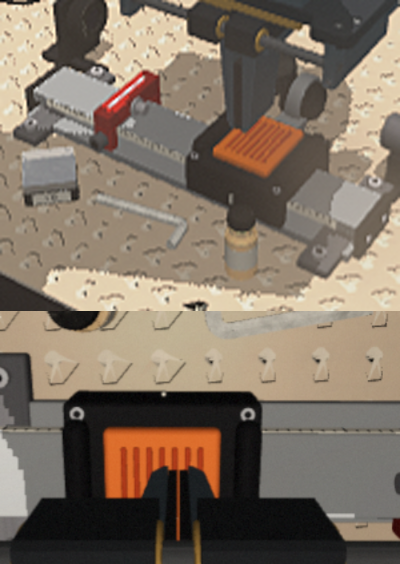

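The fingertips are over the pad's +x forward half, but no force reads yet. I'll check whether the pad has actually sunk by comparing scene images.

```bash
python3 - <<'E'
from h import *
a=cv2.imread("pics/scene0.png")[:,:,::-1].copy(); b=arm.snapshot("scene")
for im in (a,b):
    k,r=orange(im); print(k[k[:,0].argmin()],k[k[:,1].argmax()],k[k[:,0].argmax()],r)
    h=cv2.cvtColor(im,cv2.COLOR_RGB2HSV); m=cv2.inRange(h,(8,150,60),(22,255,255))
    print([(c,np.where(m[255:290,c])[0].max()+255) for c in range(336,384,6) if m[255:290,c].any()])
print(arm.current_force(),arm.current_tau())
cv2.imwrite("pics/s3.png",np.hstack([cv2.resize(i[225:300,310:410],(400,300),interpolation=0) for i in (a,b)])[:,:,::-1])
c=arm.get_calibration("scene"); T=np.linalg.inv(c["cam_to_world"])
for p in ([.4745,.285,.049],[.4745,.285,.044],[.4855,.2545,.0449],[.4855,.2815,.0449],[.5175,.2545,.0449]):
    q=T[:3,:3]@p+T[:3,3]; print(p,cv2.projectPoints(q.reshape(1,1,3),np.zeros(3),np.zeros(3),c["intrinsics"],np.array([c["k1"],0,0,0,0.]))[0].ravel())
E
```

```text
[336 266] [357 278] [375 261] ((355.36688232421875, 263.81951904296875), (34.07693099975586, 25.076923370361328), 22.61986541748047)
[(336, np.int64(269)), (342, np.int64(271)), (348, np.int64(274)), (354, np.int64(276)), (360, np.int64(277)), (366, np.int64(271)), (372, np.int64(264))]
[336 266] [357 278] [375 261] ((355.22412109375, 264.1896667480469), (34.3536376953125, 24.697479248046875), 21.801406860351562)
[(336, np.int64(269)), (342, np.int64(272)), (348, np.int64(274)), (354, np.int64(276)), (360, np.int64(278)), (366, np.int64(270)), (372, np.int64(264))]
[-0.37168502 -0.34779502  1.02368312] [ 1.19383534e-03 -8.47159338e+01 -2.58377838e+01 -2.73779326e-03
  8.59932625e-02  3.23111317e-05]
[0.4745, 0.285, 0.049] [333.75824711 266.64687444]
[0.4745, 0.285, 0.044] [333.80715718 269.07471804]
[0.4855, 0.2545, 0.0449] [353.976707   271.40732266]
[0.4855, 0.2815, 0.0449] [339.38172005 265.58096359]
[0.5175, 0.2545, 0.0449] [364.16810259 260.38446608]
```

View pics/s3.png

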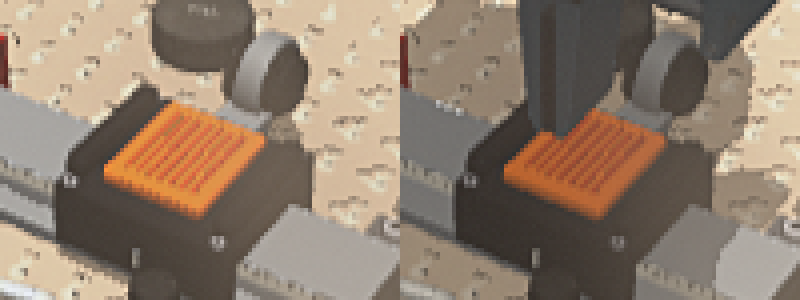

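The pad hasn't moved, and the fingertip's lower corner, at about (350,260), sits roughly 10 px above where it should be. So the real tip is higher than reported. I'll keep descending in small steps, guided by force.

```bash
python3 - <<'E'
from h import *
np.set_printoptions(precision=4,suppress=True)
f0=np.load("f0.npy"); x,y=.5015,.268
z=.0449
while z>.024:
    z-=.0007
    arm.move_l([x,y,z],feed=.02); arm.sleep(.03)
    f=np.array(arm.current_force())-f0
    if f[2]>2.5:
        print(round(z,4),arm.current_ee_pos(),f); break
print(z,arm.current_ee_pos(),f,arm.current_t())
E
```

```text
0.026 [0.5017 0.2681 0.0264] [-1.8472 -0.4482 10.4744]
0.026000000000000023 [0.5017 0.2681 0.0264] [-1.8472 -0.4482 10.4744] 14.6
```

```bash
python3 - <<'E'
from h import *
np.set_printoptions(precision=4,suppress=True)
f0=np.load("f0.npy"); x,y=.5015,.268
for z in (.0250,.0240):
    arm.move_l([x,y,z],feed=.02); arm.sleep(.03)
    f=np.array(arm.current_force())-f0; print(z,arm.current_ee_pos(),f)
    if f[2]>14: break
b=arm.snapshot("scene"); w=arm.snapshot("wrist")
cv2.imwrite("pics/s4.png",np.hstack([cv2.resize(b[215:305,300:420],(400,300),interpolation=2),cv2.resize(w[140:290,200:400],(400,300))])[:,:,::-1])
print(arm.current_t())
E
```

```text
0.025 [0.5017 0.2681 0.0255] [-1.872   0.3338 11.2946]
0.024 [0.5017 0.2681 0.0245] [-2.3219 -0.1438 12.1592]
15.2667
```

View pics/s4.png

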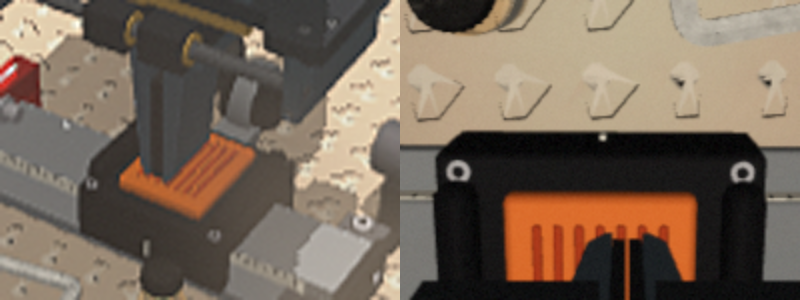

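The fingertips rest on the pad with about 12 N, so it is roughly 3.5 mm down and the brake is free. Next I'll push slowly, watching the forces.

```bash
python3 - <<'E'
from h import *
np.set_printoptions(precision=4,suppress=True)
f0=np.load("f0.npy"); x,y,z=.5015,.268,.0240
d=0; 
while d<.075:
    st=.005 if d<.0449 else .0012
    d+=st
    arm.move_l([x+.011*d,y+d,z],feed=.03 if st>.002 else .02)
    f=np.array(arm.current_force())-f0
    if st>.002 or abs(f[1])>2: print(round(d,4),arm.current_ee_pos(),f)
    if f[1]<-4.5 or f[2]>20 or f[2]<9: break
print(d,f,arm.current_t())
b=arm.snapshot("scene"); w=arm.snapshot("wrist")
cv2.imwrite("pics/s5.png",np.hstack([cv2.resize(b[195:305,250:400],(400,300),interpolation=2),cv2.resize(w[140:290,240:440],(400,300))])[:,:,::-1])
E
```

```text
0.005 [0.5017 0.2734 0.0246] [-2.7586  1.4134 10.6431]
0.01 [0.5018 0.2784 0.0246] [-2.8567  0.3948 10.9317]
0.015 [0.5019 0.2834 0.0246] [-3.5058  0.688  11.1459]
0.02 [0.502  0.2884 0.0246] [-2.7395  1.3526 11.7751]
0.025 [0.502  0.2934 0.0246] [-2.5426  0.9357 11.0453]
0.03 [0.5021 0.2985 0.0246] [-2.6321  0.5509 10.5995]
0.035 [0.5022 0.3034 0.0246] [-2.9431  0.7532 10.2121]
0.04 [0.5023 0.3085 0.0247] [-2.7165 -0.4829 11.7182]
0.045 [0.5024 0.3135 0.0246] [-1.6575  0.9175 11.5787]
0.0618 [0.5025 0.3295 0.0246] [-1.8534 -5.6619 11.0074]
0.061799999999999994 [-1.8534 -5.6619 11.0074] 21.6167
```

View pics/s5.png

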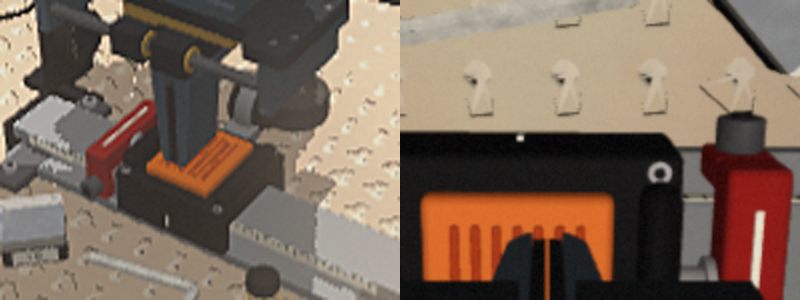

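The carriage face now meets the nose: the finger-side ridge is next to the red stop and Fy is −5.7 N. I'll settle, ease the side load and lift.

```bash
python3 - <<'E'
from h import *
np.set_printoptions(precision=4,suppress=True)
f0=np.load("f0.npy"); x,y,z=.5015,.268,.0240
F=lambda: np.mean([(arm.sleep(.02),np.array(arm.current_force())-f0)[1] for _ in range(6)],0)
d=.0618; f=F(); print(f)
while f[1]<-4 and d>.0612:
    d-=.0002; arm.move_l([x+.011*d,y+d,z],feed=.02); f=F(); print(d,f)
X,Y=x+.011*d,y+d
arm.move_l([X,Y,.034],feed=.02); print(F())
arm.move_l([X,Y,.12]); 
cal=arm.get_calibration("wrist"); w=arm.snapshot("wrist"); t=arm.snapshot("top"); c=arm.get_calibration("top")
cv2.imwrite("pics/s6.png",np.hstack([cv2.resize(t[180:340,230:443],(400,300),interpolation=2),cv2.resize(w[120:300,200:440],(400,300))])[:,:,::-1])
print("pad",corners(orange(t)[1],.049,c).mean(0),"red",corners(red(t)[1],.044,c).mean(0),F(),arm.current_t())
E
```

```text
[-0.7871 -4.8597 11.4892]
0.0616 [-1.3291 -4.3064 11.4675]
0.0614 [-1.3068 -3.1782 11.1211]
[-0.6063 -0.363   0.4107]
pad [0.4818 0.3066 0.049 ] red [0.4837 0.3796 0.044 ] [-0.6526 -0.2578  0.1263] 24.1917
```

View pics/s6.png

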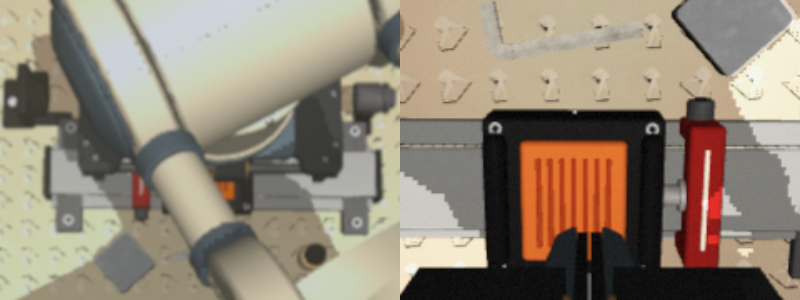

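In the wrist view the carriage edge meets the nose at about (664,193), the pad is up, and the tool is clear of everything. The stop's y reads 0.380 now against 0.379 before, which is within noise.

```bash
python3 -c "
from rig import arm
print(arm.sign_off())"
```

```text
the job is handed in; nothing more can be done
None
```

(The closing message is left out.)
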